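# Lock the bottle mixer's shaft on its flat

## Task

On the bottle mixer, swing the crank until the orange-marked flat on the shaft faces straight up at the clamp screw, and let go of the crank. Then take the blue T-handled hex key from its stand, seat it in the screw's socket and turn it clockwise, by feel, until the screw is firmly tight on the flat but not over-tightened: the key should need about 0.15 N m more than it did while the screw turned freely. Leave the key standing in the screw, never push the gripper hard against the machine, and do not disturb the red key or the bottles, vials, carton and syringe around it.

Things in the scene. Friction and masses are not known exactly. Their poses are not given: they have to be found in the camera images.
- mixer: fixed bench bottle mixer, white base 130 x 280 mm; origin under the base's centre, z up, y along the shaft towards the white gearbox (y 43 to 133 mm, 143 mm high); crank at the -y end. Shaft axis 100 mm above the table. The still aluminium hub (y -20 to 44 mm, top 124 mm high) carries the clamp screw on top at x = y = 0; white bearing pedestal at y -45 mm, 122 mm high
- rotor: 20 mm steel shaft with one flat 1.5 mm deep (orange stripes on it) and a blue crank arm at y -79 mm. Origin on the shaft axis under the screw, y as the mixer's, z out through the flat. The arm points along z too: flat up = arm upright. Starts leaning 0.5 to 1.5 rad towards the mixer's +x; range 1.7 rad either way; stays where left (friction 0.06 N m)
- peg (a point): middle of the crank's black grip peg, a round bar of 14 mm diameter and 45 mm length along the shaft direction (its free part runs y -85 to -130 mm), 45 mm from the shaft axis; pinch it from above across the shaft direction. Axes as the rotor's.
- screw: dark hex screw head, 27 mm wide; upward hex socket 19 mm across flats, 11 mm deep. Origin at the socket's mouth, about 142 mm above the table, z up, x to the middle of a socket flat. Clockwise from above tightens, 3 mm down per rad, 0.1 to 0.2 N m when free. Meets the flat after 0.5 to 1.3 rad (varies, unseen), then torque climbs about 0.03 N m per 0.05 rad; 0.2 N m over free is too tight
- key: loose hex key, 200 g, standing tip down in one of the stand's holes, tip 5 mm above the table. Blue handle block 46 (x) x 20 (y) x 36 (z) mm, its middle 88 mm above the tip; 12 mm round shank; hex tip 18 mm across flats, 28 mm long, coned over the last 3 mm. Origin at the tip, z up to the handle, a flat of the hexagon faces x. Pinch across the 20 mm
- key_tip (a point): the centre of the blue key's tip (its origin)
- key_handle (a point): the middle of the blue key's handle
- key_stand: grey fixed stand 170 x 60 x 45 mm, origin under its centre, with two holes 21.5 x 22 mm and 40 mm deep at x -40 and +40 mm, one for each key; handles lie nearly along its x
- small_key: red-handled T key of the same outside shape with a 12 mm hexagonal tip, in the other hole: too small, leave it
- saline: white bottle, 64 mm diameter, 170 mm high, bystander
- amber: amber bottle, 52 mm diameter, 130 mm high, bystander
- vial: vial with a blue cap, 28 mm diameter, 50 mm high, bystander
- vial2: vial with a red cap, 28 mm diameter, 50 mm high, bystander
- syringe: capped syringe lying in the aluminium tray (150 x 240 x 30 mm) beyond the mixer, bystander
- carton: paper carton 90 x 60 x 50 mm, bystander
Things that resemble listed ones, but are neither listed nor needed, are in the scene too. What is meant by the key is not white or yellow, and is the larger of those in its own colour.

How it is judged:
By the outcome, as a careful person would: the job done as asked, in the order asked, and still so for the second after the job is handed in, with the robot touching nothing.
It also fails if it takes over 72 s, if anything falls off the work surface, if the arm or the gripper's body presses on something with over 40 N, if the wrist force passes 120 N, or if a joint passes its speed limit or range.

## Robot

A 6-joint arm with a two-finger parallel gripper is mounted at the origin on the work surface. World frame = base frame: x ahead of the robot, y to its left, z up, the work surface at z = 0. Lengths are in m, angles in rad, forces in N, time in s.
With the tool pointing down it reaches from about 0.325 to 0.775 m from the base axis. Payload 5.5 kg.
Tool frame: the origin (TCP) lies at the very end of the fingers, on their centre line; the grasp point (between the pads) lies 19 mm behind it; z points along the fingers, y is the line along which they close (so a half turn about z gives the same grasp; the last joint's range is limited). The gripper opens to 85 mm and grips with 20 to 120 N. Pads are 22 mm wide; open, the fingers measure 114 mm over their backs; the gripper's body (76 mm by 85 mm) begins 54 mm behind the grasp point. The pads swing forward as they close: fully open they stand 13 mm farther back than shut.
Start: joints at [1.136, 0.091, 1.231, -0, 1.82, -0.057], TCP at [0.221, 0.558, 0.231] pointing down, gripper open.
Joint ranges: [-2.87, 2.87], [-0.86, 2.18], [0.17, 2.46], [-1.51, 4.65], [0.06, 2.69], [-2.65, 2.65]. Speed limits (rad/s): [2.57, 2.57, 3.01, 3.14, 3.14, 3.14].

## Interface

Orientations are given as a rotation vector (axis times angle).
In Python, from cell import arm gives the robot as it stands. The module is installed in compiled form; this text tells all that it offers. Calls block until the motion is done:
- arm.reach(position, orientation): joint-space move of the TCP to a pose.
- arm.movel(position, velocity=0.15, ori=None): straight line of the TCP; ori=None keeps the orientation; velocity is the mean speed in m/s.
- arm.move_j(angles): joint-space move.
- arm.grip(opening, force=None): finger opening in m; force is the grip in N (None keeps the last); returns when the fingers have stopped.
- arm.wait(seconds).
- arm.ik(position, orientation): joint angles nearest the present ones, or None.
- arm.read_state(): the state.
- arm.grab_frame(name): name is "scene" or "top" or "wrist"; returns a dict with "image" (480x640x3 uint8, blue, green, red), "depth" (480x640 float32, m along the optical axis (not along the pixel's ray), 0 where there is no reading), "camera_matrix" (3x3 intrinsics, pixels), "rvec" (rotation vector, rad) and "tvec" (3), from world to camera coordinates, as OpenCV has them. Camera axes: x right, y down, z forward; pixel columns grow to the right and rows downward; lengths in m; the calibration is good to about 2 mm. A picture is of the moment at which its call begins.
A pose or a line that the arm cannot do raises arm.Unreachable and nothing moves.
- arm.job_done(): hands the job in; it is judged then, once.
The state is a dict: "t": time; "joint_pos": joint angles; "joint_vel": joint speeds; "joint_torque": joint torques, N m; "ee_pos": TCP position; "tool_rot": TCP orientation; "force": force on the tool from outside, world axes, zero at the start; "wrist_torque": the same for the moment, N m; "grip_width": finger opening in m; "grasp_force": force on a finger pad.
Only numpy, scipy, OpenCV 4.12 (cv2) and the standard library are available. Lean on these libraries where they do the work, as an engineer would, in place of code of your own. Each camera call takes 0.05 s, during which the arm holds its last target. There are 200 camera calls.

## Working session

There is one attempt and no reset: what is moved stays moved. The work goes in short steps, each a Python script; the robot and the scene stay as the last script left them, time stands still between calls to the robot, and variables do not carry over. Pictures are saved under pics/ and viewed, at most 10 in all, crops included, and the job is handed in when it is done.

```bash
mkdir -p pics
cat > h.py <<'E'
import numpy as np, cv2
from cell import arm
from scipy.spatial.transform import Rotation as R
def cam(n):
    f=arm.grab_frame(n); f['R']=cv2.Rodrigues(np.array(f['rvec'],float))[0]; f['t']=np.array(f['tvec'],float).ravel(); f['K']=np.array(f['camera_matrix']); return f
def world(f,uv,d):  # pixels+depth -> world
    uv=np.atleast_2d(uv).astype(float); p=np.c_[uv,np.ones(len(uv))]@np.linalg.inv(f['K']).T*np.reshape(d,(-1,1))
    return (p-f['t'])@f['R']
def plane(f,uv,z):
    c=-f['R'].T@f['t']; uv=np.atleast_2d(uv).astype(float)
    r=(np.c_[uv,np.ones(len(uv))]@np.linalg.inv(f['K']).T)@f['R']
    return c+r*((z-c[2])/r[:,2:3])
def cloud(f):
    v,u=np.mgrid[:480,:640]; return world(f,np.c_[u.ravel(),v.ravel()],f['depth'].ravel()).reshape(480,640,3)
def down(yaw): # tool pointing down, tool y axis at world angle yaw
    y=np.array([np.cos(yaw),np.sin(yaw),0]); z=np.array([0,0,-1.]); x=np.cross(y,z)
    return R.from_matrix(np.c_[x,y,z]).as_rotvec()
E
python3 - <<'E'
from h import *
for n in("scene","top"):
    f=cam(n); cv2.imwrite(f"pics/{n}0.png",f['image']); np.savez(f"{n}0.npz",**f)
    print(n,(-f['R'].T@f['t']).round(3))
s=arm.read_state(); print(s['tool_rot'],s['force'],s['t'], R.from_rotvec(s['tool_rot']).as_matrix().round(2))
E
```

```text
scene [1.334 0.147 0.929]
top [ 0.441 -0.004  1.252]
[-5.89747643e-01 -3.08531724e+00  2.75577866e-03] [ 0.23923208 -0.73363242  0.4814553 ] 0.1 [[-0.93  0.37 -0.  ]
 [ 0.37  0.93 -0.  ]
 [ 0.   -0.   -1.  ]]
```

View pics/scene0.png

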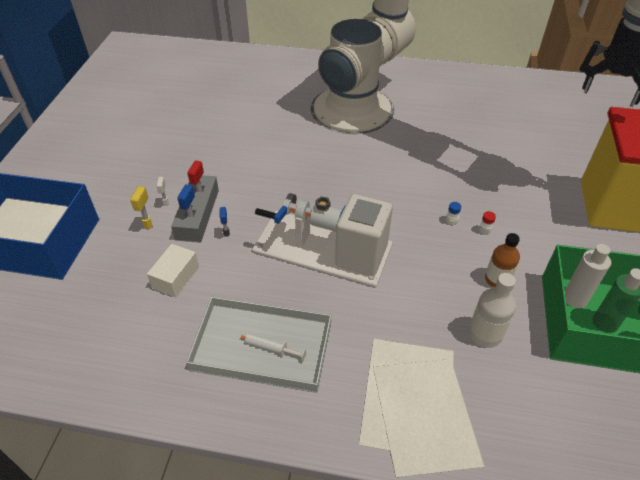

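View pics/top0.png

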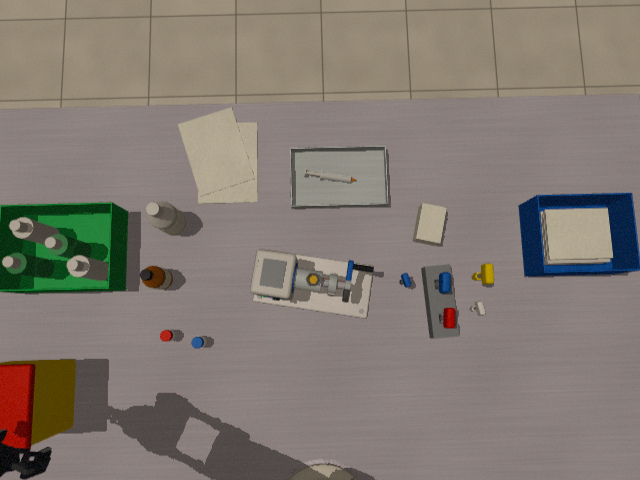

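The top image shows the mixer at about (310,283) with the screw near (313,280) and the crank peg at (362,268). 

Candidates for the key:
- Blue in the stand at (445,283), the larger blue one, so this is my choice.
- Small blue at (406,280).
- Red at (449,318).
- Yellow at (487,274).
- White at (479,309).

I'll measure and check with a crop.

Run:
```python
from h import *
f=dict(np.load("top0.npz")); im=f['image']; C=cloud(f); hsv=cv2.cvtColor(im,cv2.COLOR_BGR2HSV)
cv2.imwrite("pics/crop0.png",cv2.resize(im[225:350,240:500],(780,375),interpolation=cv2.INTER_CUBIC))
def blobs(name,m,zr=(0,.3)):
    m=(m&(C[...,2]>zr[0])&(C[...,2]<zr[1])&(f['depth']>0)).astype(np.uint8)
    n,l,st,ce=cv2.connectedComponentsWithStats(m)
    for i in range(1,n):
        if st[i,4]>25:
            p=C[l==i]; z=p[:,2]; r=cv2.minAreaRect(p[:,:2].astype(np.float32)*1000)
            print(name,ce[i].round(),st[i,4],"med",np.median(p,0).round(3),"z95",np.percentile(z,95).round(3),"rect",np.round(r[0]),np.round(r[1]),round(r[2],1))
H,S,V=cv2.split(hsv)
roi=np.zeros(H.shape,bool); roi[225:350,240:500]=1
blobs("blue",roi&(H>95)&(H<130)&(S>120)&(V>50))
blobs("red",roi&((H<8)|(H>172))&(S>150))
blobs("gearbox",roi&(S<60)&(V>90),(.135,.15))
blobs("stand",roi&(S<80),(.038,.05))
blobs("dark>.125",roi&(V<90),(.09,.16))
blobs("orange",roi&(H>8)&(H<28)&(S>120))
```

```text
blue [349. 270.] 97 med [ 0.545 -0.074  0.118] z95 0.123 rect [545. -75.] [12. 41.] 80.4
blue [406. 280.] 89 med [ 0.523 -0.207  0.073] z95 0.077 rect [ 523. -208.] [30. 15.] 24.3
blue [444. 282.] 227 med [ 0.513 -0.286  0.109] z95 0.113 rect [ 516. -295.] [49. 36.] 5.4
red [449. 318.] 220 med [ 0.433 -0.292  0.109] z95 0.113 rect [ 434. -295.] [19. 43.] 84.1
gearbox [273. 274.] 1726 med [0.539 0.095 0.141] z95 0.146 rect [540.  96.] [88. 99.] 80.3
stand [429. 234.] 266 med [ 0.634 -0.274  0.048] z95 0.05 rect [ 638. -273.] [61. 45.] 76.7
stand [439. 302.] 1307 med [ 0.472 -0.284  0.045] z95 0.048 rect [ 473. -293.] [170.  63.] 3.8
dark>.125 [295. 267.] 33 med [0.554 0.045 0.122] z95 0.134 rect [556.  45.] [ 6. 35.] 81.1
dark>.125 [363. 268.] 121 med [ 0.549 -0.104  0.117] z95 0.121 rect [ 550. -104.] [45. 14.] 79.9
dark>.125 [315. 279.] 102 med [ 0.526 -0.     0.14 ] z95 0.144 rect [526.   3.] [39. 29.] 89.1
dark>.125 [442. 284.] 50 med [ 0.51  -0.281  0.102] z95 0.109 rect [ 510. -282.] [46. 17.] 17.8
dark>.125 [291. 290.] 52 med [0.507 0.055 0.121] z95 0.135 rect [504.  56.] [11. 45.] 68.7
dark>.125 [346. 295.] 79 med [ 0.49  -0.065  0.113] z95 0.117 rect [490. -65.] [13. 29.] 79.0
dark>.125 [275. 298.] 30 med [0.487 0.091 0.118] z95 0.134 rect [487.  93.] [38.  5.] 78.6
orange [485. 274.] 297 med [ 0.53  -0.385  0.102] z95 0.108 rect [ 541. -394.] [31. 66.] 65.3
orange [312. 279.] 67 med [0.526 0.009 0.132] z95 0.137 rect [526.   9.] [19. 18.] 25.2
```

View pics/crop0.png

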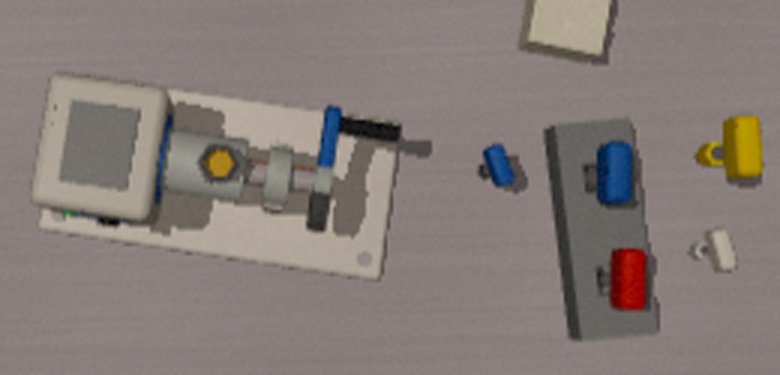

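The crop confirms the blue T key in the stand, at crop (615,170), is larger than the loose decoy at (497,165). The crank leans to +x with the peg at crop (370,128), and the socket shows orange at crop (218,163). Next I'll move over the mixer and look with the wrist camera.

Run:
```python
from h import *
arm.movel([0.221,0.558,0.34],0.25)
arm.reach([0.50,-0.04,0.36],down(np.radians(-9)))
f=cam("wrist"); cv2.imwrite("pics/w1.png",f['image']); np.savez("w1.npz",**f)
s=arm.read_state(); print(s['t'],s['joint_pos'],(-f['R'].T@f['t']).round(3),s['force'],s['wrist_torque'])
C=cloud(f); print(np.isfinite(C).all(), (f['depth']>0).mean())
```

```text
3.0833 [-1.46263443e-01 -1.05640228e-01  1.19468098e+00  1.49142619e-04
  2.05269647e+00  9.45045246e-03] [0.51  0.032 0.503] [-0.04697078 -0.79812333 -0.73936461] [-0.02467335  0.00092261  0.0008309 ]
True 0.99583984375
```

View pics/w1.png

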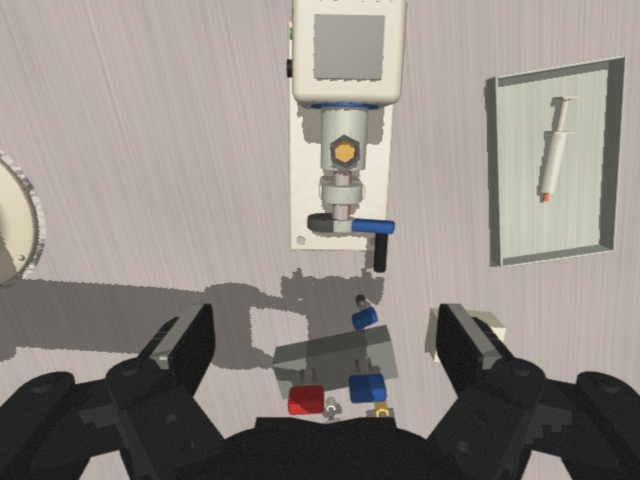

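The wrist view shows the screw at (345,152), the crank arm at (375,226), the peg at (380,252), and the blue key at (367,388). I'll compute positions from these.

Run:
```python
from h import *
f=dict(np.load("w1.npz")); im=f['image']; C=cloud(f); Z=C[...,2]
H,S,V=cv2.split(cv2.cvtColor(im,cv2.COLOR_BGR2HSV))
v,u=np.mgrid[:480,:640]
def show(name,m):
    n,l,st,ce=cv2.connectedComponentsWithStats(m.astype(np.uint8))
    i=1+np.argmax(st[1:,4]); p=C[l==i]; r=cv2.minAreaRect(p[:,:2].astype(np.float32)*1000)
    px=cv2.minAreaRect(np.c_[u[l==i],v[l==i]].astype(np.float32))
    print(name,st[i,4],ce[i].round(1),"med",np.median(p,0).round(4),"zp5/50/95",np.percentile(p[:,2],[5,50,95]).round(4),"rect",np.round(r[0],1),np.round(r[1],1),round(r[2],1)); return px[0]
box=lambda a,b,c,d:(u>=a)&(u<b)&(v>=c)&(v<d)
show("gearbox",box(270,430,0,115)&(Z>.13)&(Z<.15)&(S<70))
show("base",box(270,430,80,260)&(Z>.005)&(Z<.03)&(V>140))
show("hub",box(310,380,105,170)&(Z>.11)&(Z<.128))
c=show("orange",box(325,365,130,175)&(H>8)&(H<28)&(S>120)); print(plane(f,c,.131),plane(f,c,.142))
c=show("screw",box(325,365,130,175)&(Z>.133)&(Z<.15)); print(plane(f,c,.142))
show("peg",box(365,395,235,275)&(V<70)&(Z>.08))
show("arm",box(340,400,215,240)&(H>95)&(H<130)&(S>120))
show("bluekey",box(340,390,370,410)&(H>95)&(H<130)&(S>120)&(Z>.1))
show("redkey",box(280,330,380,420)&((H<8)|(H>172))&(S>120)&(Z>.1))
cv2.imwrite("pics/w1c.png",cv2.resize(im[120:280,300:410],(550,800)[::1],interpolation=cv2.INTER_CUBIC)[:600])
```

```text
gearbox 11516 [348.   50.5] med [0.54   0.0936 0.1407] zp5/50/95 [0.137  0.1407 0.1445] rect [540.2  92.5] [ 83.7 100.2] 80.3
base 4909 [309.6 185.1] med [ 0.4772 -0.0348  0.0121] zp5/50/95 [0.0103 0.0121 0.0137] rect [508.2 -20.6] [216.7 105.4] 80.2
hub 2022 [343.9 131.4] med [0.5281 0.03   0.1201] zp5/50/95 [0.112  0.1201 0.1243] rect [528.8  20.3] [61.8 64. ] 81.0
orange 321 [344.6 151.1] med [0.5255 0.009  0.1315] zp5/50/95 [0.1302 0.1315 0.1328] rect [518.9  13.7] [18.1 35.9] 53.6
[[0.52553043 0.00883892 0.131     ]] [[0.525065  0.0095147 0.142    ]]
screw 409 [345.4 151.7] med [0.5261 0.0083 0.1423] zp5/50/95 [0.1372 0.1423 0.1436] rect [525.5   9. ] [30.1 27. ] 86.2
[[0.52552366 0.0091245  0.142     ]]
peg 429 [380.  252.7] med [ 0.5487 -0.1032  0.1174] zp5/50/95 [0.1132 0.1174 0.1191] rect [537.8 -44.7] [ 24.7 160.8] 11.4
arm 486 [372.8 226. ] med [ 0.5448 -0.0726  0.1171] zp5/50/95 [0.1115 0.1171 0.1223] rect [522.2 -32.1] [ 38.6 124. ] 28.3
bluekey 560 [367.8 392.7] med [ 0.5138 -0.2841  0.1102] zp5/50/95 [0.1016 0.1102 0.1121] rect [ 522.2 -133. ] [327.5  42.7] 86.9
redkey 588 [305.5 404.8] med [ 0.4348 -0.2896  0.1101] zp5/50/95 [0.1013 0.1101 0.1121] rect [ 460.3 -134.1] [343.3  44.2] 80.7
```

```bash
cat >> h.py <<'E'
psi=np.radians(-9.8); MX=np.array([np.cos(psi),np.sin(psi),0]); MY=np.array([-np.sin(psi),np.cos(psi),0]); O=np.array([.5255,.009,0])
def pegp(th,dz=0): return O+MX*.045*np.sin(th)-MY*.110+np.array([0,0,.1+.045*np.cos(th)-.019+dz])
def st():
    s=arm.read_state(); return "t %.1f p %s F %s T %s w %.4f g %.1f"%(s['t'],np.round(s['ee_pos'],4),np.round(s['force'],1),np.round(s['wrist_torque'],3),s['grip_width'],np.mean(s['grasp_force']))
E
python3 - <<'E'
from h import *
q=down(psi)
arm.grip(.045); arm.reach(pegp(1.33,.07),q); print(st()); arm.movel(pegp(1.33),.12); print(st())
arm.grip(0.0,25); print(st())
for th in np.linspace(1.33,0,10)[1:]:
    arm.movel(pegp(th),.06); print(round(th,2),st())
E
```

```text
t 4.4 p [ 0.5505 -0.1068  0.1637] F [0.8 0.2 0.1] T [0.028 0.028 0.03 ] w 0.0451 g 0.0
t 5.2 p [ 0.5504 -0.1069  0.0929] F [ 0.  -0.8  0.8] T [ 0.018 -0.042  0.001] w 0.0451 g 0.0
t 5.5 p [ 0.5503 -0.107   0.0927] F [ 0.4 -0.1  2.8] T [-0.029 -0.016  0.007] w 0.0133 g 24.3
1.18 t 5.8 p [ 0.5487 -0.1067  0.0986] F [4.8 0.1 0.7] T [-0.169 -0.824 -0.048] w 0.0131 g 25.1
1.03 t 6.1 p [ 0.5463 -0.1063  0.1049] F [ 6.2 -0.9  0.9] T [-0.175 -1.154 -0.082] w 0.0132 g 25.1
0.89 t 6.3 p [ 0.543  -0.1057  0.1112] F [ 7.3 -0.8  4.8] T [-0.234 -1.08  -0.079] w 0.0129 g 25.2
0.74 t 6.6 p [ 0.5391 -0.1051  0.1167] F [ 9.1 -2.   4.7] T [-0.186 -1.398 -0.029] w 0.0130 g 25.2
0.59 t 6.8 p [ 0.5345 -0.1043  0.1217] F [ 9.7 -1.7  7.7] T [-0.21  -1.587 -0.029] w 0.0128 g 25.2
0.44 t 7.1 p [ 0.5294 -0.1034  0.1261] F [ 9.9 -1.2 11. ] T [-0.234 -1.649 -0.052] w 0.0129 g 25.1
0.3 t 7.3 p [ 0.524  -0.1025  0.1295] F [10.5 -1.  13.6] T [-0.215 -1.863 -0.098] w 0.0128 g 25.0
0.15 t 7.6 p [ 0.5172 -0.1013  0.131 ] F [ 7.2 -1.5 14.3] T [-0.26  -1.548 -0.024] w 0.0129 g 25.5
0.0 t 7.9 p [ 0.5097 -0.1     0.1309] F [ 5.4 -0.  15.3] T [-0.149 -0.96  -0.034] w 0.0128 g 26.1
```

Run:
```python
from h import *
arm.wait(.3); print(st())
arm.grip(.045); print(st()); p=pegp(0,.075); arm.movel(p,.2)
f=cam("wrist"); cv2.imwrite("pics/w2.png",f['image']); np.savez("w2.npz",**f)
f=cam("top"); np.savez("t2.npz",**f)
```

```text
t 8.2 p [ 0.5097 -0.1001  0.1309] F [ 5.4  0.3 14.9] T [-0.122 -0.925 -0.051] w 0.0129 g 26.1
t 8.6 p [ 0.5062 -0.0993  0.125 ] F [0.1 1.  0.4] T [0.071 0.002 0.001] w 0.0445 g 0.0
```

View pics/w2.png

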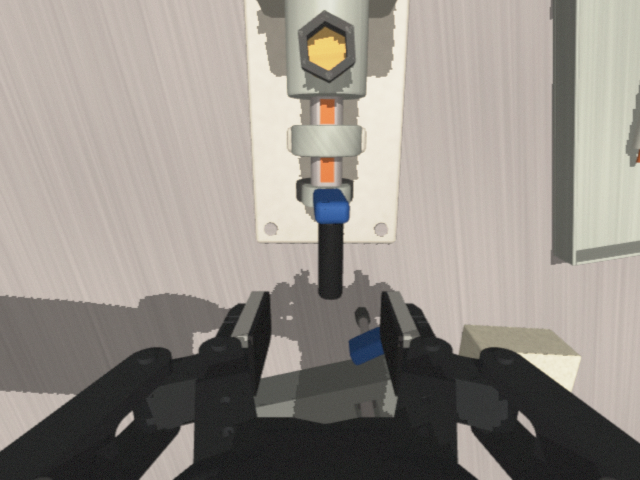

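The crank is nearly upright: the peg is at (331,260), with orange stripes at (327,110) and (327,170). I'll measure the remaining angle.

```bash
cat > ang.py <<'E'
from h import *
def angle(f):
    C=cloud(f); Z=C[...,2]; im=f['image']; H,S,V=cv2.split(cv2.cvtColor(im,cv2.COLOR_BGR2HSV)); ok=f['depth']>0
    P=C-O; x=P@MX; y=P@MY
    def mid(m,y0,y1,n=6):   # lateral middle of silhouette
        r=[]
        e=np.linspace(y0,y1,n+1)
        for a,b in zip(e[:-1],e[1:]):
            k=m&(y>a)&(y<b)
            if k.sum()>5: r.append(np.percentile(x[k],[2,98]).mean())
        return np.round(np.array(r)*1000,2)
    print("peg",mid(ok&(Z>.13)&(abs(x)<.03)&(V<80),-.128,-.09), np.median(Z[ok&(abs(x)<.03)&(y>-.128)&(y<-.095)&(Z>.13)]).round(4))
    print("arm",mid(ok&(Z>.13)&(abs(x)<.03)&(H>95)&(H<130)&(S>120),-.09,-.07,3))
    print("orange",mid(ok&(Z>.1)&(abs(x)<.02)&(H<15)&(S>150),-.07,-.02))
    print("hub",mid(ok&(Z>.095)&(abs(x)<.03),-.018,-.014,1)," pedestal",mid(ok&(Z>.112)&(abs(x)<.03),-.05,-.04,2))
    print("shaft",mid(ok&(Z>.095)&(Z<.115)&(abs(x)<.014),-.033,-.024,2))
    k=ok&(abs(x)<.02)&(abs(y)<.02)&(Z>.136); print("screw",np.percentile(x[k],[1,99]).mean().round(5),np.percentile(y[k],[1,99]).mean().round(5))
E
python3 - <<'E'
from ang import *
f=dict(np.load("w2.npz")); angle(f)
print("TOP"); angle(dict(np.load("t2.npz")))
E
```

```text
peg [ 1.9  -1.16 -1.15 -1.07 -0.08 -1.11] 0.2598
arm [1.61 1.98 1.33]
orange [-0.24 -0.23  0.03  0.02]
hub [-0.42]  pedestal [-0.27 -0.26]
shaft [-0.27 -0.24]
screw -0.00032 0.00012
TOP
peg [] 0.5798
arm []
orange [0.65]
hub [-0.63]  pedestal [ 0.02 -0.97]
shaft [-0.12 -0.39]
screw -0.00037 -0.00078
```

```bash
sed -i 's/(Z>.13)/(Z>.13)\&(Z<.168)/g; s/(Z>.13)])/(Z>.13)\&(Z<.168)])/' ang.py
python3 - <<'E'
from ang import *
angle(dict(np.load("w2.npz")))
E
```

```text
peg [1.87 1.55 1.53 1.75 1.75 1.74] 0.1514
arm [1.61 1.98 1.33]
orange [-0.24 -0.23  0.03  0.02]
hub [-0.42]  pedestal [-0.27 -0.26]
shaft [-0.27 -0.24]
screw -0.00032 0.00012
```

Run:
```python
from ang import *
p0=pegp(0)+MX*.0017
arm.movel(p0,.15); arm.grip(0,25); arm.wait(.2); print(st())
x0=(np.array(arm.read_state()['ee_pos'])-O)@MX; cmd=0
for i in range(6):
    x=(np.array(arm.read_state()['ee_pos'])-O)@MX; e=-.00195-(x-x0); print(round(x*1e3,2),round(e*1e3,2))
    if abs(e)<.0003: break
    cmd+=e; arm.movel(p0+MX*cmd,.03); arm.wait(.15)
print(st()); arm.grip(.045); arm.movel(pegp(0,.075),.2)
f=cam("wrist"); np.savez("w3.npz",**f); angle(f)
```

```text
t 10.4 p [ 0.5092 -0.0999  0.1274] F [0.6 0.4 5.5] T [-0.035 -0.118 -0.012] w 0.0133 g 24.5
2.44 -1.95
1.15 -0.67
0.84 -0.35
0.69 -0.21
t 11.6 p [ 0.5074 -0.0996  0.1275] F [ 7.4 -0.9  5.7] T [-0.265 -1.293 -0.023] w 0.0129 g 24.6
peg [-0.36 -0.64 -0.68 -0.96 -0.71 -0.39] 0.1513
arm [-0.69 -0.44 -0.63]
orange [-0.82 -0.54 -0.54 -0.53]
hub [-0.4]  pedestal [-0.29 -0.28]
shaft [-0.22 -0.24]
screw -0.00031 -7e-05
```

Crank is within 0.01 rad of upright and released. Next: the screw's hex phase and a close view of the key.

```bash
cat > hexa.py <<'E'
from h import *
def hexphase(f):
    C=cloud(f); im=f['image']; H,S,V=cv2.split(cv2.cvtColor(im,cv2.COLOR_BGR2HSV))
    for name,m,z in(("head",(C[...,2]>.136)&(C[...,2]<.15)|((S>120)&(H>8)&(H<30)),.142),("orange",(S>100)&(H>8)&(H<30),.131)):
        d=np.linalg.norm(C[...,:2]-O[:2],axis=2)<.022
        m=(m&d&(C[...,2]>.12)).astype(np.uint8)
        c=max(cv2.findContours(m,cv2.RETR_EXTERNAL,cv2.CHAIN_APPROX_NONE)[0],key=cv2.contourArea)[:,0]
        w=plane(f,c,z)[:,:2]; M=cv2.moments((w*1e5).astype(np.float32)); ctr=np.array([M['m10'],M['m01']])/M['m00']/1e5
        t=np.arctan2(*(w-ctr).T[::-1]); r=np.hypot(*(w-ctr).T); o=np.argsort(t); g=np.linspace(-np.pi,np.pi,720,endpoint=False)
        rr=np.interp(g,t[o],r[o],period=2*np.pi); a=(rr*np.exp(6j*g)).mean(); ph=np.degrees(np.angle(a))/6  # corner direction
        print(name,"ctr",ctr.round(4),"r",r.mean().round(4),"amp",abs(a*2).round(5),"corner",ph.round(1),"flat dir",((ph+30+30)%60-30).round(1))
E
python3 - <<'E'
from hexa import *
for n in("w2","w3"): hexphase(dict(np.load(n+".npz")))
arm.reach([.58,-.28,.30],down(np.radians(96)))
f=cam("wrist"); cv2.imwrite("pics/w4.png",f['image']); np.savez("w4.npz",**f)
C=cloud(f); H,S,V=cv2.split(cv2.cvtColor(f['image'],cv2.COLOR_BGR2HSV))
m=((H>95)&(H<130)&(S>110)&(C[...,2]>.103)&(C[...,2]<.12)&(np.linalg.norm(C[...,:2]-[.514,-.284],axis=2)<.05)).astype(np.uint8)
p=C[m>0]; r=cv2.minAreaRect(p[:,:2].astype(np.float32)*1000); print(len(p),np.median(p,0),r,st(), (-f['R'].T@f['t']).round(3))
c=cv2.findContours(m,0,1)[0]; c=max(c,key=cv2.contourArea); print(cv2.minAreaRect(plane(f,c[:,0],.111)[:,:2].astype(np.float32)*1000))
E
```

```text
head ctr [0.5252 0.009 ] r 0.0142 amp 0.00081 corner 25.1 flat dir -4.9
orange ctr [0.5253 0.0103] r 0.0095 amp 0.00048 corner 24.9 flat dir -5.1
head ctr [0.5252 0.009 ] r 0.0142 amp 0.00081 corner 25.1 flat dir -4.9
orange ctr [0.5253 0.0102] r 0.0095 amp 0.00046 corner 25.2 flat dir -4.8
1156 [ 0.51274801 -0.28990564  0.11057067] ((513.2949829101562, -289.86651611328125), (19.18183135986328, 44.4256477355957), 85.74590301513672) t 14.5 p [ 0.58   -0.2797  0.2997] F [-0.2  0.3  0. ] T [-0.028  0.055  0.026] w 0.0449 g 0.0 [ 0.507 -0.287  0.442]
((513.3348999023438, -289.8271789550781), (18.943035125732422, 44.041378021240234), 85.85174560546875)
```

View pics/w4.png

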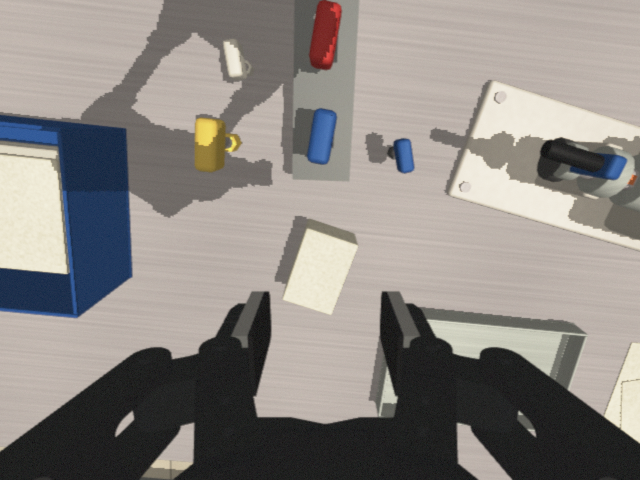

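The view shows the blue key at (322,136), short axis at 85.8°, and the red key at (325,35). The decoy at (403,155) is clear of the fingers. Grasping now.

Run:
```python
from h import *
q=down(np.radians(85.8)); k=np.array([.5133,-.2899,0])
arm.reach(k+[0,0,.16],q); arm.movel(k+[0,0,.075],.12); print(st())
arm.grip(0,70); arm.wait(.2); print(st())
arm.movel(k+[0,0,.275],.2); print(st())
arm.reach([.5255,.009,.275],down(np.radians(85.1))); arm.wait(.2); print(st())
f=cam("wrist"); cv2.imwrite("pics/w5.png",f['image']); np.savez("w5.npz",**f)
f=cam("scene"); np.savez("s5.npz",**f)
```

```text
t 16.0 p [ 0.5139 -0.2902  0.0762] F [-0.1  0.2 -0.9] T [-0.008  0.016  0.013] w 0.0450 g 0.0
t 16.6 p [ 0.5139 -0.2902  0.0765] F [ 0.4 -0.7  6.2] T [ 0.131 -0.001 -0.005] w 0.0192 g 69.2
t 17.7 p [ 0.513  -0.2897  0.2731] F [ 0.4 -0.1 -1.4] T [-0.03  -0.032 -0.04 ] w 0.0195 g 69.2
t 19.1 p [0.5257 0.0078 0.2748] F [ 0.1  0.2 -2.8] T [ 0.026 -0.024  0.001] w 0.0190 g 69.1
```

View pics/w5.png

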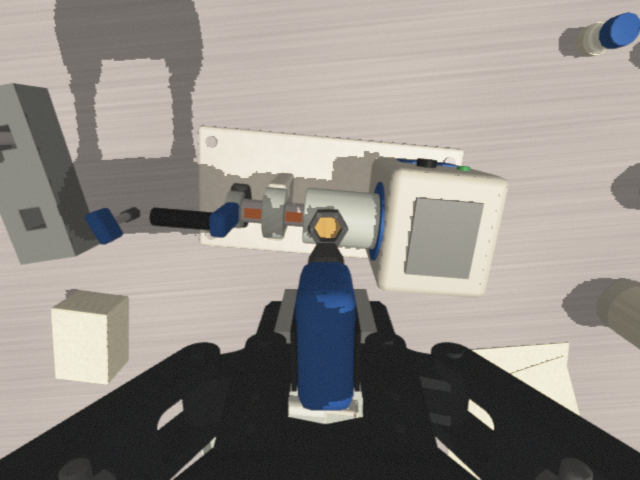

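The key is held by the handle. The tip at about (327,248) hangs just beside the socket at (327,227) in this view. I'll measure the offset in this one image.

Run:
```python
from hexa import *
f=dict(np.load("w5.npz")); hexphase(f)
C=cloud(f); im=f['image']; H,S,V=cv2.split(cv2.cvtColor(im,cv2.COLOR_BGR2HSV))
print("cam",(-f['R'].T@f['t']).round(4), "depth ok", (f['depth'][250:410,300:350]>0).mean())
m=(H>95)&(H<130)&(S>110)&(C[...,2]>.29); m[:, :280]=0; m[:,380:]=0; m[:250]=0
p=C[m]; print(len(p),np.percentile(p[:,2],[5,25,50,75,95]).round(4))
t=p[p[:,2]>np.percentile(p[:,2],50)-.006]; r=cv2.minAreaRect(t[:,:2].astype(np.float32)*1000); print(r)
for v in range(226,264,2): print(v,C[v,327].round(4),im[v,327])
cv2.imwrite("pics/w5c.png",cv2.resize(im[190:300,270:390],(720,660),interpolation=cv2.INTER_CUBIC)[:600])
```

```text
head ctr [0.5239 0.0098] r 0.0137 amp 0.00077 corner 24.9 flat dir -5.1
orange ctr [0.5266 0.009 ] r 0.009 amp 0.00034 corner 24.6 flat dir -5.4
cam [0.4527 0.0141 0.4175] depth ok 0.9975
7543 [0.2971 0.3076 0.3088 0.3095 0.3102]
((499.65728759765625, 9.90139389038086), (20.063404083251953, 94.32200622558594), 84.68338775634766)
226 [0.5253 0.0091 0.1317] [105 182 224]
228 [0.527  0.0089 0.1313] [105 182 223]
230 [0.5287 0.0088 0.1308] [105 182 223]
232 [0.5306 0.0086 0.1301] [104 181 223]
234 [0.5313 0.0085 0.1332] [104 182 223]
236 [0.5336 0.0083 0.131 ] [107 182 223]
238 [0.5349 0.0082 0.132 ] [50 73 88]
240 [0.5348 0.0082 0.1379] [47 49 48]
242 [0.535  0.0082 0.1427] [73 76 79]
244 [0.5166 0.0095 0.2083] [45 46 47]
246 [0.5162 0.0095 0.2133] [45 49 48]
248 [0.5163 0.0095 0.2167] [49 51 51]
250 [0.516  0.0095 0.2214] [42 47 48]
252 [0.5161 0.0095 0.2244] [47 48 47]
254 [0.5166 0.0094 0.2265] [48 48 51]
256 [0.5164 0.0094 0.2303] [44 44 46]
258 [0.5172 0.0093 0.2311] [49 50 53]
260 [0.5183 0.0092 0.2311] [54 54 56]
262 [0.5026 0.0104 0.278 ] [68 45 32]
```

View pics/w5c.png

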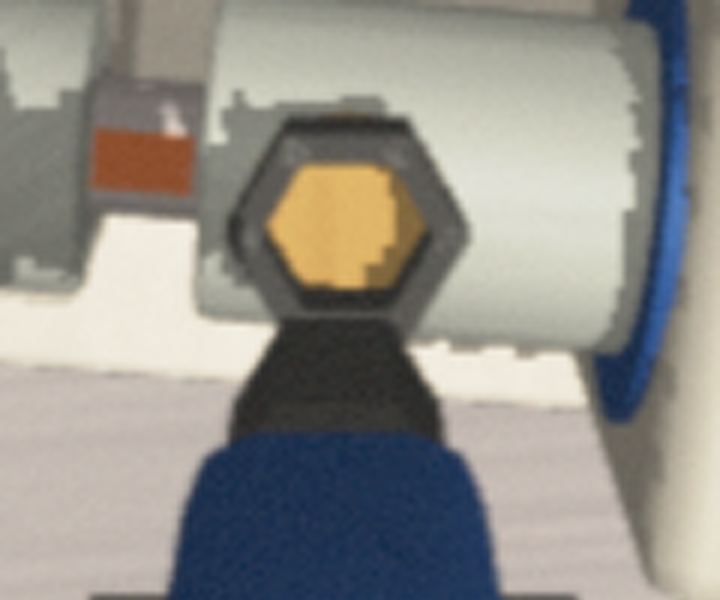

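Run:
```python
from h import *
f=dict(np.load("w5.npz")); a=np.radians(-4.9); d=np.array([np.cos(a),np.sin(a)])
px=lambda x,y:np.array([270+(x-2.5)/6,190+(y-2.5)/6])
L,Rr,T=[plane(f,px(*c),.142)[0,:2] for c in((232,226),(467,236),(350,119))]
print("corners mid",(L+Rr)/2,"width",np.linalg.norm(L-Rr),"far edge->ctr",T+ d*.0135)
s0=plane(f,px(342,162),.142)[0,:2]
print("socket far lip->",s0, "near lip",plane(f,px(345,300),.142)[0,:2])
C=cloud(f); z=C[...,2]
m=(z>.214)&(z<.229)&(np.linalg.norm(C[...,:2]-[.5162,.0095],axis=2)<.02)
p=C[m]; n=np.array([-d[1],d[0]]); 
print(len(p),"face mean dist",np.median(p[:,:2]@d),"lat pct",np.percentile(p[:,:2]@n,[1,50,99]).round(4))
ax=d*(np.percentile(p[:,:2]@d,20)+.009)+n*np.percentile(p[:,:2]@n,[1,99]).mean(); print("key axis",ax)
```

```text
corners mid [0.52432754 0.00973931] width 0.02960319740742577 far edge->ctr [0.52348636 0.00986392]
socket far lip-> [0.51538871 0.00955723] near lip [0.53329206 0.00838847]
272 face mean dist 0.5137376126488007 lat pct [0.0432 0.053  0.0626]
key axis [0.52510173 0.00807329]
```

```bash
cat >> h.py <<'E'
def go(p,yaw,v=.05,it=3,tol=.0003,settle=.12):
    c=np.array(p,float)
    for i in range(it):
        arm.movel(c,v,ori=down(yaw)); arm.wait(settle); e=np.array(p)-arm.read_state()['ee_pos']; e[2]*=0.5
        if np.linalg.norm(e[:2])<tol: break
        c=c+e
    return c-np.array(p)
E
python3 - <<'E'
from h import *
T=np.array([.5249,.0089]); yaw=np.radians(85.1)
off=go([*T,.222],yaw); print(off,st())
z=.222
while z>.198:
    z-=.002; arm.movel([T[0]+off[0],T[1]+off[1],z],.03,ori=down(yaw)); arm.wait(.05); print(st())
    if arm.read_state()['force'][2]>12: break
E
```

```text
[0. 0. 0.] t 20.5 p [0.5251 0.0089 0.2225] F [-0.6 -0.2 -1.6] T [-0.018  0.002  0.057] w 0.0187 g 69.1
t 20.8 p [0.5249 0.0089 0.2199] F [-0.3  0.5 -1.9] T [0.012 0.012 0.007] w 0.0193 g 69.1
t 21.1 p [0.5249 0.0089 0.2179] F [ 0.2 -0.1 -1.8] T [-0.008 -0.017  0.051] w 0.0191 g 69.1
t 21.4 p [0.5249 0.0089 0.2159] F [-0.2 -1.3 -1.2] T [-0.006  0.03   0.083] w 0.0191 g 69.1
t 21.7 p [0.5249 0.0089 0.2139] F [ 0.3  0.  -2.4] T [ 0.028 -0.014 -0.034] w 0.0191 g 69.1
t 22.0 p [0.5249 0.0089 0.2119] F [-0.2 -0.4 -2.7] T [-0.037 -0.023 -0.028] w 0.0191 g 69.1
t 22.3 p [0.525  0.009  0.2098] F [ 0.9 -0.1 -2.9] T [ 0.085 -0.235  0.029] w 0.0190 g 69.0
t 22.6 p [0.525  0.009  0.2078] F [ 1.1  0.1 -5. ] T [ 0.11  -0.416  0.006] w 0.0192 g 69.0
t 22.9 p [0.525  0.009  0.2059] F [ 2.6  0.9 -3.2] T [ 0.139 -0.456  0.009] w 0.0192 g 69.0
t 23.2 p [0.525  0.009  0.2039] F [ 2.2  1.7 -2.8] T [ 0.248 -0.446 -0.002] w 0.0188 g 69.0
t 23.5 p [0.525  0.0089 0.2027] F [1.1 0.5 3.1] T [ 0.242 -0.206 -0.024] w 0.0191 g 69.5
t 23.8 p [0.5251 0.0089 0.2026] F [-0.7  1.1  9.9] T [ 0.298  0.33  -0.013] w 0.0194 g 71.0
t 24.1 p [0.5252 0.0089 0.2025] F [-3.8  1.2 16.7] T [ 0.271  0.823 -0.043] w 0.0193 g 72.0
```

Seated at the socket bottom. First turn only inside the guaranteed-free range, to learn the free torque.

```bash
cat >> h.py <<'E'
Y0=np.radians(85.1); AX=np.array([.5243,.0095]); OFF=np.array([.0006,-.0006])
def turn(a,z0=.2032):
    c,s=np.cos(-a),np.sin(-a); o=np.array([c*OFF[0]-s*OFF[1],s*OFF[0]+c*OFF[1]])
    j=arm.ik([*(AX+o),z0-.003*a],down(Y0-a)); arm.move_j(j)
def samp(n=8):
    T=[];F=[];J=[]
    for i in range(n):
        s=arm.read_state(); T.append(s['wrist_torque'][2]); F.append(s['force']); J.append(s['joint_torque'][5]); arm.wait(.02)
    r=R.from_rotvec(s['tool_rot']).as_matrix()[:,1]; yaw=np.arctan2(r[1],r[0]); a=(Y0-yaw+np.pi)%(2*np.pi)-np.pi
    return s['t'],a,np.mean(T),np.std(T)/n**.5,np.mean(J),np.mean(F,0).round(1),s['ee_pos'][2],s['grip_width']
def row(a,r): print("cmd %.3f t %.1f act %.3f T %.3f+-%.3f J %.3f F %s z %.4f w %.4f"%(a,*r))
E
python3 - <<'E'
from h import *
row(0,samp()); turn(0); row(0,samp())
for a in(.08,.16,.24,.32,.40):
    turn(a); row(a,samp())
E
```

```text
cmd 0.000 t 24.2 act -0.000 T -0.004+-0.008 J 0.003 F [-3.6  1.3 16.8] z 0.2025 w 0.0195
cmd 0.000 t 24.6 act 0.000 T 0.001+-0.006 J -0.005 F [2.  1.3 1. ] z 0.2027 w 0.0191
cmd 0.080 t 25.0 act 0.078 T -0.002+-0.005 J 0.114 F [ 3.6  1.8 -0.3] z 0.2027 w 0.0190
cmd 0.160 t 25.3 act 0.158 T 0.012+-0.007 J 0.086 F [4.2 2.3 0. ] z 0.2027 w 0.0190
cmd 0.240 t 25.7 act 0.238 T 0.015+-0.009 J 0.079 F [4.2 2.6 0.1] z 0.2025 w 0.0189
cmd 0.320 t 26.1 act 0.318 T 0.024+-0.010 J 0.082 F [ 4.7  2.7 -0.2] z 0.2023 w 0.0190
cmd 0.400 t 26.5 act 0.398 T 0.016+-0.008 J 0.081 F [ 4.9  3.4 -0.6] z 0.2021 w 0.0193
```

Run:
```python
from hexa import *
f=cam("wrist"); np.savez("w6.npz",**f); im=f['image']
hexphase(f)
uv=(f['K']@(f['R']@np.array([.525,.009,.142])+f['t'])); u,v=(uv[:2]/uv[2]).astype(int); print(u,v)
cv2.imwrite("pics/w6c.png",cv2.resize(im[max(v-70,0):v+110,max(u-120,0):u+120],(800,600),interpolation=cv2.INTER_CUBIC))
```

```text
head ctr [0.5187 0.0133] r 0.0106 amp 0.00122 corner -26.7 flat dir 3.3
orange ctr [nan nan] r nan amp nan corner nan flat dir nan
325 262hexa.py:8: RuntimeWarning: invalid value encountered in divide
  w=plane(f,c,z)[:,:2]; M=cv2.moments((w*1e5).astype(np.float32)); ctr=np.array([M['m10'],M['m01']])/M['m00']/1e5
```

View pics/w6c.png

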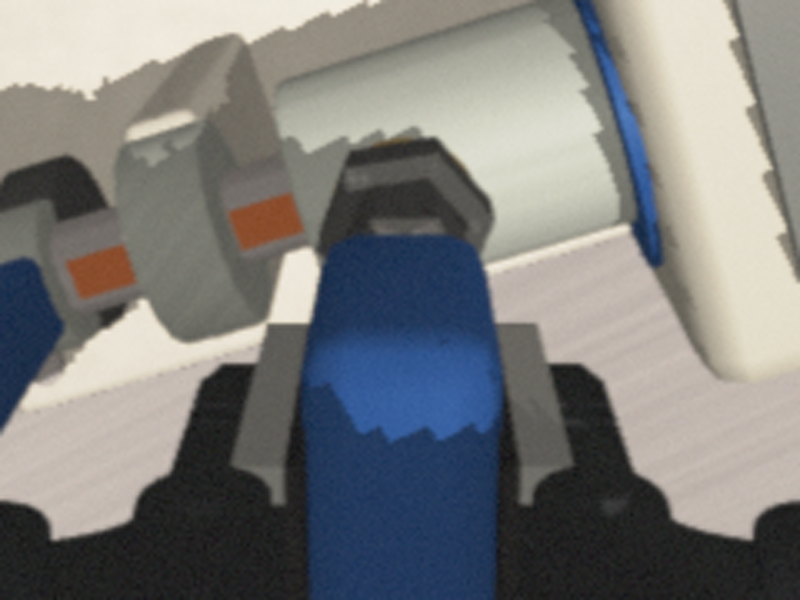

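The screw is following the key: its top edge lags the handle only by the hex play. At rest the torque reading relaxes, so I'll check how it behaves right after a motion.

Run:
```python
from h import *
for a in(.44,.48):
    turn(a); L=[]
    for i in range(14):
        s=arm.read_state(); L.append((s['t'],s['wrist_torque'][2],s['joint_torque'][5],s['joint_vel'][5])); arm.wait(.005)
    L=np.array(L); print(a,L[0,0],L[-1,0]); print(L[:,1].round(3)); print(L[:,2].round(3)); print(L[:,3].round(3))
    row(a,samp())
```

```text
0.44 26.8083 26.9167
[0.111 0.094 0.113 0.123 0.092 0.146 0.144 0.067 0.104 0.071 0.062 0.097
 0.093 0.146]
[0.193 0.174 0.158 0.146 0.136 0.128 0.122 0.118 0.114 0.112 0.11  0.108
 0.107 0.106]
[-0.005 -0.004 -0.003 -0.002 -0.001 -0.002 -0.    -0.001 -0.     0.
 -0.001 -0.002  0.001 -0.001]
cmd 0.440 t 27.0 act 0.438 T 0.096+-0.006 J 0.104 F [5.3 3.2 0.3] z 0.2020 w 0.0190
0.48 27.3083 27.4167
[0.105 0.121 0.107 0.151 0.105 0.1   0.077 0.059 0.084 0.073 0.079 0.08
 0.123 0.06 ]
[0.194 0.174 0.159 0.146 0.137 0.129 0.123 0.119 0.115 0.112 0.11  0.109
 0.107 0.106]
[-0.007 -0.007 -0.004 -0.002 -0.002 -0.002 -0.002 -0.001 -0.    -0.001
 -0.     0.001 -0.003  0.001]
cmd 0.480 t 27.5 act 0.478 T 0.109+-0.009 J 0.104 F [ 5.3  3.3 -0.1] z 0.2019 w 0.0191
```

Run:
```python
from h import *
B=[]; a=.48
while a<1.9:
    a+=.04; turn(a); r=samp(10); row(a,r)
    B.append(r[2]); base=np.median(B[:max(3,len(B)-5)])
    if len(B)>3 and r[2]>base+.10: break
print("base",base)
```

```text
cmd 0.520 t 28.0 act 0.518 T 0.108+-0.009 J 0.127 F [ 5.4  3.5 -0.1] z 0.2017 w 0.0189
cmd 0.560 t 28.4 act 0.558 T 0.109+-0.008 J 0.127 F [5.3 3.6 0. ] z 0.2016 w 0.0193
cmd 0.600 t 28.8 act 0.598 T 0.113+-0.010 J 0.128 F [ 5.6  4.  -0.4] z 0.2015 w 0.0190
cmd 0.640 t 29.2 act 0.638 T 0.109+-0.010 J 0.129 F [ 5.7  3.9 -0.4] z 0.2014 w 0.0189
cmd 0.680 t 29.6 act 0.678 T 0.115+-0.013 J 0.129 F [ 5.9  3.9 -0.4] z 0.2013 w 0.0193
cmd 0.720 t 30.0 act 0.718 T 0.109+-0.008 J 0.130 F [ 5.8  3.7 -0.5] z 0.2012 w 0.0191
cmd 0.760 t 30.5 act 0.758 T 0.116+-0.009 J 0.131 F [ 5.9  4.  -0.7] z 0.2010 w 0.0196
cmd 0.800 t 30.9 act 0.798 T 0.111+-0.011 J 0.132 F [ 6.2  3.8 -0.4] z 0.2009 w 0.0193
cmd 0.840 t 31.3 act 0.838 T 0.124+-0.006 J 0.132 F [ 6.4  4.  -0.5] z 0.2008 w 0.0193
cmd 0.880 t 31.7 act 0.878 T 0.101+-0.008 J 0.133 F [ 6.6  4.3 -1. ] z 0.2007 w 0.0189
cmd 0.920 t 32.1 act 0.918 T 0.119+-0.007 J 0.133 F [ 6.7  4.  -0.7] z 0.2006 w 0.0191
cmd 0.960 t 32.5 act 0.958 T 0.115+-0.010 J 0.134 F [ 6.9  4.  -0.9] z 0.2004 w 0.0190
cmd 1.000 t 33.0 act 0.998 T 0.134+-0.008 J 0.135 F [ 7.   4.3 -1. ] z 0.2003 w 0.0188
cmd 1.040 t 33.4 act 1.038 T 0.129+-0.010 J 0.137 F [ 7.   4.  -0.8] z 0.2002 w 0.0196
cmd 1.080 t 33.8 act 1.078 T 0.109+-0.014 J 0.146 F [ 7.4  4.2 -1. ] z 0.2001 w 0.0189
cmd 1.120 t 34.2 act 1.118 T 0.121+-0.007 J 0.157 F [ 7.3  4.  -1.1] z 0.2000 w 0.0190
cmd 1.160 t 34.6 act 1.158 T 0.142+-0.010 J 0.171 F [ 7.5  4.1 -1.3] z 0.1999 w 0.0192
cmd 1.200 t 35.0 act 1.198 T 0.168+-0.004 J 0.185 F [ 7.9  4.  -1. ] z 0.1998 w 0.0191
cmd 1.240 t 35.5 act 1.238 T 0.155+-0.007 J 0.200 F [ 7.7  3.9 -1. ] z 0.1997 w 0.0193
cmd 1.280 t 35.9 act 1.278 T 0.174+-0.011 J 0.215 F [ 7.6  4.2 -0.6] z 0.1996 w 0.0194
cmd 1.320 t 36.3 act 1.318 T 0.200+-0.010 J 0.231 F [ 8.1  4.2 -0.8] z 0.1995 w 0.0194
cmd 1.360 t 36.7 act 1.358 T 0.232+-0.008 J 0.247 F [ 8.1  4.  -0.7] z 0.1995 w 0.0193
base 0.11501751280925274
```

The torque has been climbing cleanly since about 1.06 rad. I'll check by image whether the handle is twisting in the pads, comparing with w6, so the torque and angle estimates agree.

Run:
```python
from h import *
f=cam("wrist"); np.savez("w7.npz",**f)
def handle(f):
    C=cloud(f); im=f['image']; H,S,V=cv2.split(cv2.cvtColor(im,cv2.COLOR_BGR2HSV))
    m=(H>95)&(H<130)&(S>110); m[:,:270]=0; m[:,390:]=0; m[:255]=0; m[415:]=0
    rows=[];
    for v in range(295,400,4):
        u=np.where(m[v]&(f['depth'][v]<.125))[0]
        if len(u)>20: rows.append((v,u.min(),u.max(),f['depth'][v,u].mean()))
    r=np.array(rows); mid=(r[:,1]+r[:,2])/2
    K=f['K']; X=(mid-K[0,2])/K[0,0]*r[:,3]; Yy=(r[:,0]-K[1,2])/K[1,1]*r[:,3]
    k=np.polyfit(Yy,X,1); print(len(r),"slope rad",k[0].round(4), r[::8].round(3).tolist())
    return k
for n in("w5","w6","w7"): handle(dict(np.load(n+".npz")))
a=dict(np.load("w6.npz"))['image'];b=f['image']
cv2.imwrite("pics/w67.png",np.hstack([cv2.resize(i[215:335,250:400],(400,320),interpolation=cv2.INTER_CUBIC) for i in(a,b)]))
```

```text
19 slope rad 0.009 [[295.0, 299.0, 353.0, 0.121], [327.0, 297.0, 353.0, 0.121], [359.0, 304.0, 348.0, 0.121]]
18 slope rad -0.0049 [[295.0, 298.0, 352.0, 0.121], [327.0, 298.0, 354.0, 0.121], [359.0, 302.0, 347.0, 0.124]]
18 slope rad 0.0098 [[295.0, 298.0, 352.0, 0.121], [327.0, 296.0, 354.0, 0.121], [359.0, 302.0, 347.0, 0.121]]
```

View pics/w67.png

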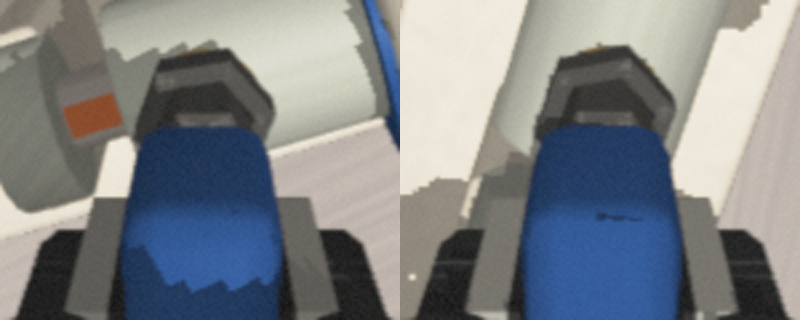

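Run:
```python
from h import *
row(1.36,samp(25))
turn(1.38); L=[]
for i in range(14):
    s=arm.read_state(); L.append((s['wrist_torque'][2],s['joint_torque'][5],s['joint_vel'][5])); arm.wait(.005)
print(np.array(L).T.round(3)); row(1.38,samp(25))
```

```text
cmd 1.360 t 37.2 act 1.358 T 0.217+-0.006 J 0.224 F [ 8.1  4.  -0.7] z 0.1995 w 0.0189
[[ 0.292  0.344  0.282  0.307  0.245  0.28   0.277  0.302  0.278  0.329
   0.277  0.292  0.252  0.29 ]
 [ 0.327  0.318  0.31   0.304  0.299  0.295  0.292  0.29   0.288  0.287
   0.286  0.285  0.284  0.284]
 [-0.003 -0.001 -0.001  0.001 -0.001  0.001 -0.002  0.001 -0.002 -0.001
  -0.     0.001  0.    -0.001]]
cmd 1.380 t 38.0 act 1.378 T 0.279+-0.005 J 0.283 F [ 8.   3.9 -0.7] z 0.1994 w 0.0191
```

Run:
```python
from h import *
for a in(1.383,1.386,1.389):
    turn(a); row(a,samp(16))
```

```text
cmd 1.383 t 38.5 act 1.380 T 0.324+-0.008 J 0.324 F [ 8.2  3.9 -0.6] z 0.1994 w 0.0192
cmd 1.386 t 39.0 act 1.383 T 0.321+-0.007 J 0.328 F [ 8.1  3.9 -0.8] z 0.1994 w 0.0189
cmd 1.389 t 39.5 act 1.386 T 0.323+-0.006 J 0.331 F [ 8.1  3.9 -0.4] z 0.1994 w 0.0193
```

By the slow-step reading the torque is 0.32–0.33 N m. The free torque is about 0.155–0.2, so the excess is about 0.15. I'll release here and check numerically, since the picture budget is used up.

Run:
```python
from h import *
arm.grip(.05); arm.wait(.3); print(st())
p=np.array(arm.read_state()['ee_pos']); p[2]=.30; arm.movel(p,.15)
arm.movel(p+[0.03,-.0,.06],.2); arm.wait(.5)
f=cam("top"); g=cam("wrist"); np.savez("t8.npz",**f); np.savez("w8.npz",**g)
for n,f in(("top",f),("wrist",g)):
    C=cloud(f); H,S,V=cv2.split(cv2.cvtColor(f['image'],cv2.COLOR_BGR2HSV)); b=(H>95)&(H<130)&(S>110)&(f['depth']>0)&(np.linalg.norm(C[...,:2]-AX,axis=2)<.06)
    q=C[b&(C[...,2]>.18)&(C[...,2]<.26)]; t=q[q[:,2]>.225]; print(n,len(q),q[:,2].max().round(4) if len(q) else 0)
    if len(t)>10: print(cv2.minAreaRect(t[:,:2].astype(np.float32)*1000), np.median(t,0))
f=dict(np.load("t8.npz")); C=cloud(f); H,S,V=cv2.split(cv2.cvtColor(f['image'],cv2.COLOR_BGR2HSV)); r=((H<8)|(H>172))&(S>150)&(np.linalg.norm(C[...,:2]-[.434,-.291],axis=2)<.05); print("red",np.median(C[r],0))
import ang; ang.angle(f); ang.angle(g); print(st())
```

```text
t 40.2 p [0.5238 0.0087 0.199 ] F [-0.1 -1.1  0.4] T [ 0.007  0.01  -0.001] w 0.0501 g 0.0
top 82 0.2381
((524.9720458984375, 8.440738677978516), (18.268550872802734, 44.45816421508789), 10.699518203735352) [0.52434205 0.02107329 0.23318554]
wrist 1657 0.236
((524.7305297851562, 9.515586853027344), (19.78339958190918, 44.95876693725586), 7.072638988494873) [0.52518789 0.0113791  0.23344748]
red [ 0.43351958 -0.29169259  0.10906941]
peg [-0.58 -0.82 -0.98 -0.78 -0.  ] 0.1513
arm []
orange [ 0.14 -0.    0.32]
hub [0.64]  pedestal [0.07 4.85]
shaft [-1.09 -0.48]
screw 0.00129 -6e-05
peg [ 1.75  0.93  0.04 -0.33 -0.1  -0.18] 0.1514
arm [ 0.82 -0.57 -0.22]
orange [-0.28]
hub [-6.31]  pedestal [-0.02  0.22]
shaft []
screw -0.00016 0.00059
t 42.1 p [0.5537 0.0088 0.36  ] F [ 0.1 -0.1  0.5] T [-0.015 -0.016 -0.035] w 0.0499 g 0.0
```

```bash
python3 -c "
from cell import arm
print(arm.job_done())"
```

```text
the job is handed in; nothing more can be done
None
```

I handed the job in at about 42 s: the crank is upright (within about 0.01 rad when last measured) and released, and the blue key stands in the clamp screw, tightened by about 0.15 N m over free. That figure is an estimate; my two readings of the free torque put it between 0.125 and 0.17. The red key has not moved; I kept clear of the bottles, vials, carton and syringe but did not re-measure them.

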